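# Pull the dial cap off the editing console

## Task

Take the big dial cap off the editing console with the knob puller: set the fork lightly on the deck, slide it under the cap until it is fully home, pull straight up until the cap pops off, then lower the puller with the cap into the low empty tray and leave both there. Work gently: fingers only on the puller, do not lean on the deck, drag the console about or let anything fall, and leave everything else where it is.

Things in the scene. Friction and masses are not known exactly. Their poses are not given: they have to be found in the camera images.
- console: Low desk console, black case, aluminium deck, 150 (its x) x 190 (y) x 30 mm high, 1.6 kg, loose on rubber feet: 8 to 12 N sideways slides it. Origin: centre of its underside; x to its back, z up. Big dial near the middle; deck bare from it to the front (-x) and side edges. At x 48 to 64 mm, a row of six small grey keys 7 mm high and at y +-78 two trim knobs, 15 mm across, 14 mm high: leave these.
- dial_base (a point): Point on the console's flat deck (z 30 mm of the console) on the dial's axis, at x 8, y 0 of the console. The deck is thin sheet that gives 1 mm under 12 N. Here stand, hidden under the cap, a bushing 13 mm across, 6 mm high, and on it an 8 mm square sprung shaft, its end 18.5 mm above the deck.
- cap: The big dial cap: black hollow knob, 40 mm across, 18 mm high, 22 g, pushed fully down on the shaft. Origin: centre of its underside, z up. Seated, its underside is about 4.5 mm above the deck. The shaft's springs hold it with about 6 to 10 N, which varies, until it has risen about 8 mm; after 14 mm it is clear of the shaft.
- puller: Knob puller, 140 g, upright in its stand: wooden grip, below it a black shoulder, a steel spine at the back and a flat steel fork. Origin: in the grip, a block 20 (x) x 24 (y) mm, z -34 to +26 mm, flats facing x and y; z up, x along the tines to their open end. Shoulder 66 mm wide (y), x -24 to +10, z -40 to -34 mm; spine x -30 to -24, 18 mm wide, clamped in a sleeve (x -34 to -21, down to z -45).
- puller_foot (a point): Point of the puller 68 mm straight below its origin. The reach is adjustable and differs each time: the fork's underside is 0 to 16 mm below this point, not measured. Fork 3 mm thick, 42 mm wide (y), x -30 to +28 mm, last 8 mm bevelled to 2.4. Slot 18 mm wide (22 at the mouth), flat end at x -6.5: when it rests on the bushing the grip is over the cap's centre. The clamp holds up to 45 N.
- stand_top (a point): Puller stand of smoky acrylic, fixed: two cheeks 60 mm long (x), 6 mm thick, 50 mm apart inside, 54 mm high, on an 80 x 80 mm foot. The puller's shoulder rests on the cheeks, its fork hangs free between them; it lifts straight out. Point: midway between the cheeks' top edges.
- tray_in (a point): Low empty tray of smoky acrylic, fixed, 130 (x) x 160 (y) x 25 mm outside, walls 4 mm, floor 4 mm. Point: centre of its inner floor, z up.
- mouse: Grey computer mouse, 108 x 60 x 30 mm, origin under its centre. Leave alone.
- highlighter: Yellow highlighter lying on its side, 122 mm long (x), 19 mm thick. Leave alone.
- stamp: Block stamp with a turned wooden handle, 48 x 30 mm, 65 mm high, origin under its centre. Leave alone.
- staple_remover: Chrome staple remover, 50 x 16 x 29 mm, origin under its centre. Leave alone.
- notes: Block of note paper 76 x 76 x 30 mm, origin under its centre. Leave alone.
- clip_tub: Round white clip tub with a metal lid, 37 mm across, 32 mm high, origin under its centre. Leave alone.
Things that resemble listed ones, but are neither listed nor needed, are in the scene too. Leave any turquoise or yellow look-alike of the console alone.

How it is judged:
By the outcome, as a careful person would: the job done as asked, in the order asked, and still so for the second after the job is handed in, with the robot touching nothing.
It also fails if it takes over 58 s, if anything falls off the work surface, if the arm or the gripper's body presses on something with over 40 N, if the wrist force passes 120 N, or if a joint passes its speed limit or range.

## Robot

A 7-joint arm with a two-finger parallel gripper is mounted at the origin on the work surface. World frame = base frame: x ahead of the robot, y to its left, z up, the work surface at z = 0. Lengths are in m, angles in rad, forces in N, time in s.
With the tool pointing down it reaches from about 0.35 to 0.9 m from the base axis. Payload 8.1 kg.
Tool frame: the origin (TCP) lies midway between the tips of the shut fingers; the grasp point (between the pads) lies arm.grip_point_offset behind it (arm.grip_point_offset is the distance from the TCP to the grasp point, in m); y points along the fingers, z is the direction in which the jaws open and shut, and the axes are right-handed (so a half turn about y gives the same grasp; the last joint's range is limited). The gripper opens to 92 mm and grips with 3 to 60 N. Pads are 19 mm wide; open, the fingers measure 130 mm over their backs; the gripper's body (75 mm by 190 mm) begins 47 mm behind the grasp point.
Start: joints at [1.023, 0.434, 0.025, 1.573, -0.012, 1.134, -0.075], TCP at [0.269, -0.564, 0.227] pointing down, gripper open.
Joint ranges: [-2.62, 2.62], [-0.44, 2.09], [-1.27, 1.32], [0.08, 2.57], [-1.32, 4.46], [0.12, 2], [-2.74, 2.74]. Speed limits (rad/s): [2.22, 2.22, 3.01, 3.01, 3.14, 3.14, 3.14].

## Interface

Orientations are given as a rotation vector (axis times angle).
In Python, from cell import arm, get_image, camera_info gives the robot as it stands.
- The arm moves only by the tool carry_out, never from a script. Its argument "steps" is one flat list of numbers, 5 for each row, row after row: the opening, from 0 (shut) to 1 (fully open), then the shift along the world's x, y, z in units of 0.1 m (1.0 is 0.1 m), then the turn about the world's z in units of 45 degrees (1.0 is 45 degrees). In form: [hand, dx, dy, dz, spin, hand, dx, dy, dz, spin, ...]. A call has 1 to 12 rows; each row is the pose to reach, as a shift and turn from the pose commanded when the call began; what a row does not reach only later rows make up. A row lasts 1/10 s, in which the tool goes at most 50 mm and 8.59 degrees, less where a joint would pass 70% of its speed; a pose out of reach is approached as far as the arm can. A call with a number of a shift or a turn outside -1 to 1 is refused whole. A call with a gripper value outside its range is refused whole. The fingers move at their own pace and stop on an object; "grip_force" is the grip in N (left out, the last holds). Time passes only in rows, so rows that repeat a pose let the fingers close. It gives the time, the measured TCP pose, the force and the opening at its end, in the units of the state.
- arm.observe(): the state, without advancing time (a new reading comes with each control period).
- get_image(name): name is "scene" or "top" or "wrist"; returns (picture, depth): 480x640x3 uint8, red, green, blue; 480x640 float32, m along the optical axis (not along the pixel's ray), 0 where there is no reading.
- camera_info(name): a dict with "fovy" (degrees; the focal length in pixels is half the picture's height over the tangent of half this angle, whatever the lens; pixels are square), "cx", "cy" (the principal point, pixels), "R" (3x3) and "t" (3): a world point X has camera coordinates R X + t; the wrist camera has in their place "tool_from_camera" (4x4, takes a point from camera to tool coordinates, whose origin is the TCP and whose axes are the tool frame's). Camera axes: x right, y down, z forward; pixel columns grow to the right and rows downward; lengths in m; the calibration is good to about 2 mm. A picture is of the moment at which its call begins: read the wrist's pose just before it. camera_info takes no time and is no camera call.
- arm.sign_off(): hands the job in, once; it reports no verdict.
The state is a dict: "clock": time; "joints": joint angles; "dq": joint speeds; "joint_efforts": joint torques, N m; "position": TCP position; "ee_rot": TCP orientation; "force": force on the tool from outside, world axes, zero at the start; "ft_torque": the same for the moment, N m; "width": opening from 0.0 (shut) to 1.0 (fully open).
Only numpy, scipy, OpenCV 4.12 (cv2) and the standard library are available. Lean on these libraries where they do the work, as an engineer would, in place of code of your own. Each camera call takes 0.05 s, during which the arm holds its last target. There are 200 camera calls.

## Working session

There is one attempt and no reset: what is moved stays moved. The work goes in short steps, Python scripts to look and compute and a tool call to move; the robot and the scene stay as the last step left them, time stands still between calls to the robot, and variables do not carry over. Pictures are saved under pics/ and viewed, about 8 in all and at most 12, crops included, and the job is handed in when it is done.

Besides the shell and the picture viewer there is one more tool, called after "Call:" as name(argument=value, ...) on one line, values as JSON. carry_out: Moves the arm, as the interface text tells. Shifts and turns lie within -1 to 1; 1 stands for 0.1 m of shift or 45 degrees of turn. Its arguments: {"type":"object","properties":{"steps":{"type":"array","items":{"type":"number"}},"grip_force":{"type":"number"}},"required":["steps"]}

```bash
ls; mkdir -p pics
cat > h.py <<'E'
import numpy as np, cv2
from cell import arm,get_image,camera_info
from scipy.spatial.transform import Rotation as Ro
def cam(n,st=None):
    c=camera_info(n); f=240/np.tan(np.radians(c["fovy"])/2)
    if "R" in c: R=np.array(c["R"]);t=np.array(c["t"]); Rw=R.T; o=-R.T@t
    else:
        T=np.array(c["tool_from_camera"]); Rt=Ro.from_rotvec(st["ee_rot"]).as_matrix()
        Rw=Rt@T[:3,:3]; o=Rt@T[:3,3]+np.array(st["position"])
    return f,c["cx"],c["cy"],Rw,o
def ray(C,u,v,z):
    f,cx,cy,Rw,o=C; d=Rw@np.array([(u-cx)/f,(v-cy)/f,1]); return o+d*(z-o[2])/d[2]
def cloud(C,D):
    f,cx,cy,Rw,o=C; v,u=np.mgrid[:480,:640]; 
    P=np.stack([(u-cx)/f*D,(v-cy)/f*D,D],-1)@Rw.T+o; P[D==0]=np.nan; return P
def snap(n,name=None):
    st=arm.observe(); C=cam(n,st); I,D=get_image(n); 
    if name: cv2.imwrite(f"pics/{name}.png",I[:,:,::-1])
    return st,C,I,D
E
python3 - <<'E'
from h import *
for n in("top","scene"):
    st,C,I,D=snap(n,n+"0"); np.savez(n+"0.npz",I=I,D=D); print(n,C[4],C[3].tolist(),C[0])
print(st, arm.grip_point_offset)
E
```

```text
pics
top [3.52763095e-01 6.59337831e-04 1.12784527e+00] [[0.018972764678387176, -0.9951423674918773, 0.09660073821208551], [-0.9996606479850713, -0.01715604565841698, 0.01960252451685807], [-0.017850015981120376, -0.09693987064169025, -0.9951301615414166]] 438.34216726201635
scene [ 0.98072306 -0.19783563  0.78825549] [[0.3573700407252233, 0.7277427400566259, -0.5853863325077945], [0.9339628759551881, -0.2784744851473287, 0.223976131450304], [-1.8153948463771627e-05, -0.626771461871713, -0.7792031405568316]] 486.30727911246686
{'clock': 0.05, 'joints': array([ 1.02342124,  0.43516993,  0.02499435,  1.57409254, -0.01158364,
        1.13403248, -0.07507341]), 'dq': array([-0.00034933, -0.00152469,  0.00198195, -0.00148978,  0.00116297,
        0.00097162,  0.00082391]), 'joint_efforts': array([ 2.45466217e-03, -6.69762611e+01,  9.88566689e-01, -3.15497053e+01,
       -6.06189156e-02,  3.74420767e-02,  6.06064191e-05]), 'position': array([ 0.26861724, -0.56375588,  0.22597996]), 'ee_rot': array([-0.44707923,  1.9766126 , -1.97362644]), 'force': array([-0.23857446,  0.37789981, -0.14682123]), 'ft_torque': array([ 0.04042731,  0.00739276, -0.02178006]), 'width': 0.9976260010207832} 0.0188
```

View pics/top0.png

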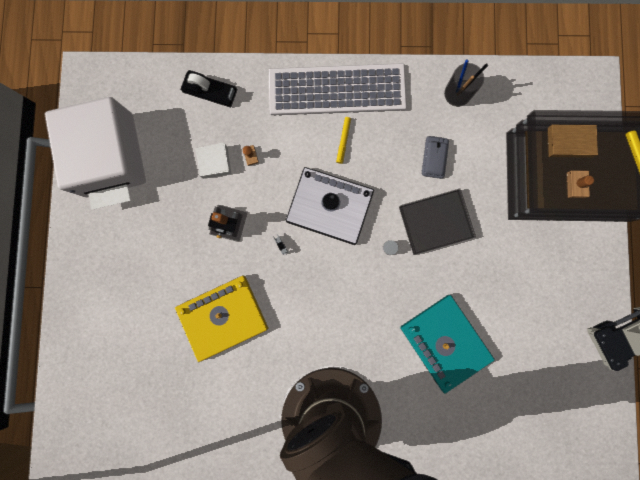

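View pics/scene0.png

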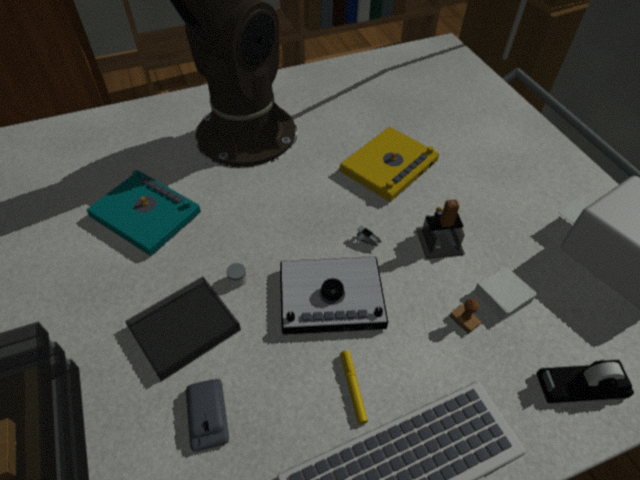

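Top view: the console is at (331,206) with its keys towards +x. The stand and puller are at (224,222), the dark tray at (437,222). Next I measure these.

Run:
```python
from h import *
d=np.load("top0.npz"); I,D=d["I"],d["D"]; C=cam("top"); P=cloud(C,D); z=P[...,2]
def rect(m,z0,name):
    n,l,s,c=cv2.connectedComponentsWithStats(m.astype(np.uint8)); k=1+np.argmax(s[1:,4]); 
    ct=max(cv2.findContours((l==k).astype(np.uint8),0,2)[0],key=cv2.contourArea)
    W=np.array([ray(C,*p[0],z0)[:2] for p in ct],np.float32); r=cv2.minAreaRect(W*1000)
    print(name,s[k],np.round(r[0],1),np.round(r[1],1),round(r[2],2),"medz",np.nanmedian(z[l==k]))
def win(m,u0,u1,v0,v1):
    o=np.zeros_like(m);o[v0:v1,u0:u1]=m[v0:v1,u0:u1];return o
g=I.max(2)
rect(win((z>.018)&(z<.045),275,385,155,255),.03,"console")
bright=(I.min(2)>110)&(z>.018)
rect(win(bright,275,385,155,255),.03,"deck")
rect(win((z>.043)&(z<.07),300,365,180,225),.0525,"cap")
rect(win(g<75,392,480,182,262),.025,"tray")
rect(win((z>.015),392,480,182,262),.025,"trayz")
rect(win(z>.085,200,250,195,245),.12,"grip")
rect(win((z>.05)&(z<.09),200,250,195,245),.06,"shoulder")
for v in range(200,246,3): print(v,[int(1000*x) if x==x else -1 for x in z[v,204:250:3]])
H=I[...,::-1][180:260,190:270]; S=np.load("scene0.npz")["I"][...,::-1][185:265,405:485]
cv2.imwrite("pics/c1.png",np.hstack([cv2.resize(H,(400,400),interpolation=2),cv2.resize(S,(400,400),interpolation=2)]))
```

```text
console [ 286  167   88   78 4140] [531.9  13.1] [189.2 149.9] 72.5 medz 0.030455067634843402
deck [ 287  168   86   75 3292] [533.3  13.6] [183.3 142.8] 72.48 medz 0.030447473393417912
cap [323 193  16  17 212] [538.5  10.6] [40.2 37.3] 0.93 medz 0.05263337484301944
tray [ 400  190   76   64 3219] [ 495.4 -258.3] [127.3 162.8] 16.95 medz 0.005059080777867431
trayz [400 188  76  67 469] [ 496.8 -259. ] [129.8 162. ] 17.02 medz 0.024810085563991224
grip [212 212  14  11 118] [484.4 270.2] [32.  20.9] 76.93 medz 0.11846657207927014
shoulder [208 212  31  26 381] [474. 274.] [60.4 74.9] 3.24 medz 0.0600153461740045
200 [1, 2, 0, 1, 3, 0, 2, 0, 1, 0, 2, 0, 1, -1, 1, 1]
203 [0, 0, 2, -2, 0, 0, -1, -1, 2, -3, 3, 3, 0, 5, -1, 1]
206 [-1, -1, -3, 0, 1, 8, 6, 1, 0, 0, 0, 3, 0, 1, -5, -1]
209 [0, 0, -5, -2, 57, 32, 7, 4, 4, 5, 6, -2, 0, -3, 1, -4]
212 [-1, 0, -1, 121, 115, 18, 24, -1, 8, 6, 20, 51, 7, 6, 5, 0]
215 [-1, 1, 3, 117, 121, 120, 117, 7, 10, 5, 21, 52, 30, 5, 2, 2]
218 [1, -2, 57, 121, 119, 121, 112, 85, 59, 58, 22, 47, 19, 5, 1, 2]
221 [-4, 0, 62, 57, 103, 118, 105, 81, 59, 57, 58, 42, 9, 5, -3, 4]
224 [1, 1, 58, 59, 62, 58, 61, 60, 62, 62, 64, 31, 0, 4, 0, 0]
227 [0, -1, 53, 60, 56, 59, 60, 63, 57, 63, 60, 23, 8, -2, 0, 1]
230 [-1, -4, 9, 29, 62, 65, 64, 59, 60, 58, 59, 19, 4, -3, 1, 0]
233 [4, -2, 7, 8, 6, 53, 60, 50, 22, 55, 40, 6, 1, 0, 2, 0]
236 [1, -1, -3, 1, -1, 59, 4, 7, 2, 7, 30, 4, 4, -1, -2, 0]
239 [-1, 1, -1, -1, 2, 0, -1, 3, 0, 9, 9, 3, -1, 3, 5, 0]
242 [0, 0, 0, -2, 2, -3, 0, 4, -1, -3, 0, 0, 1, 0, -1, 0]
245 [-1, 3, 0, 1, 1, 3, 0, 4, 0, -2, 0, 5, 0, 0, -1, 0]
```

View pics/c1.png

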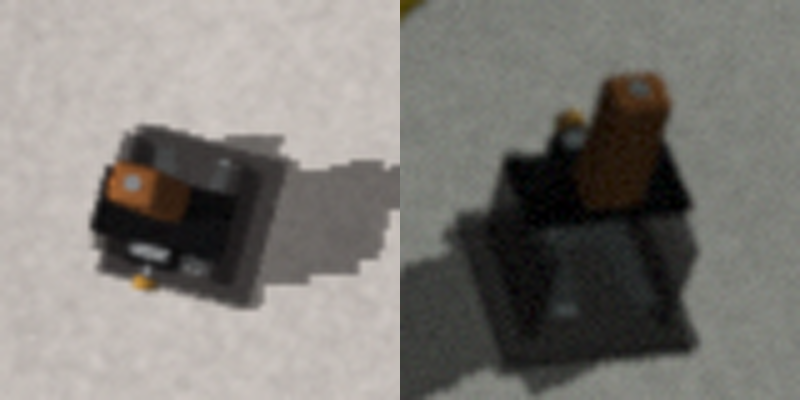

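The crop shows the shoulder about 15° clockwise, with the spine at the image bottom (-x). The tines point to +x, so the puller is nearly parallel to the console. Next I plan the approach.

Run:
```python
from h import *
C=cam("top"); st=arm.observe()
print("grip top",ray(C,216.4,216.8,.12))
R=Ro.from_rotvec(st["ee_rot"]).as_matrix(); print(R.round(3), "jaw yaw",np.degrees(np.arctan2(R[1,2],R[0,2])))
print(camera_info("wrist"))
```

```text
grip top [0.48534587 0.27502433 0.12      ]
[[-0.903 -0.001  0.43 ]
 [-0.43   0.001 -0.903]
 [ 0.    -1.    -0.001]] jaw yaw -64.51636066537114
{'fovy': 66.30087952812221, 'cx': 320.4777757439952, 'cy': 236.0644701183512, 'tool_from_camera': array([[-3.24011768e-04,  9.58968679e-01,  2.83511848e-01,
        -7.61572753e-02],
       [ 2.08033018e-04, -2.83511792e-01,  9.58968728e-01,
        -1.57515061e-01],
       [ 9.99999926e-01,  3.69696978e-04, -1.07635991e-04,
        -2.57379797e-04],
       [ 0.00000000e+00,  0.00000000e+00,  0.00000000e+00,
         1.00000000e+00]])}
```

Call:
carry_out(steps=[1,0.25,0.5,0.2,0.17,1,0.5,1,0.4,0.35,1,0.5,1,0.4,0.35])

```text
clock: 0.4
position: [0.322, -0.4603, 0.268]
ee_rot: [-0.683, 1.796, -1.796]
force: [1.0, -0.6, 0.7]
width: 0.999
```

Call:
carry_out(steps=[1,0.25,0.5,0,0.17,1,0.5,1,0,0.35,1,0.5,1,0,0.35])

```text
clock: 0.7
position: [0.3716, -0.3589, 0.2668]
ee_rot: [-0.884, 1.613, -1.611]
force: [-0.9, -0.2, 0.3]
width: 0.995
```

Call:
carry_out(steps=[1,0.25,0.5,0,0.17,1,0.5,1,0,0.34,1,0.5,1,0,0.34])

```text
clock: 1.0
position: [0.4212, -0.2591, 0.2668]
ee_rot: [-1.05, 1.427, -1.425]
force: [0.3, -0.6, -0.0]
width: 0.998
```

Call:
carry_out(steps=[1,0.25,0.5,0,0,1,0.5,1,0,0,1,0.5,1,0,0])

```text
clock: 1.3
position: [0.4709, -0.1591, 0.2668]
ee_rot: [-1.047, 1.431, -1.429]
force: [-0.6, -0.8, 0.4]
width: 1.0
```

Call:
carry_out(steps=[1,0.25,0.5,0,0,1,0.5,1,0,0,1,0.5,1,0,0])

```text
clock: 1.6
position: [0.5206, -0.059, 0.2667]
ee_rot: [-1.047, 1.431, -1.428]
force: [0.3, 0.2, -0.4]
width: 1.002
```

Call:
carry_out(steps=[1,0,0.4,0,0,1,0,0.7,0,0,1,0,0.7,0,0,1,0,0.7,0,0])

```text
clock: 2.0
position: [0.5189, 0.0052, 0.2665]
ee_rot: [-1.047, 1.434, -1.434]
force: [0.2, -0.6, 0.0]
width: 1.004
```

Now the wrist view above the console.

Run:
```python
from h import *
st,C,I,D=snap("wrist","w1"); np.savez("w1.npz",I=I,D=D)
R=Ro.from_rotvec(st["ee_rot"]).as_matrix(); print("jaw yaw",np.degrees(np.arctan2(R[1,2],R[0,2])),R[:,1])
P=cloud(C,D); z=P[...,2]
def rect(m,z0,name):
    n,l,s,c=cv2.connectedComponentsWithStats(m.astype(np.uint8)); k=1+np.argmax(s[1:,4])
    ct=max(cv2.findContours((l==k).astype(np.uint8),0,2)[0],key=cv2.contourArea)
    W=np.array([ray(C,*p[0],z0)[:2] for p in ct],np.float32)*1000; r=cv2.minAreaRect(W)
    print(name,s[k],[np.round(x,1) for x in r],"circ",cv2.minEnclosingCircle(W),"medz",np.nanmedian(z[l==k]))
rect((z>.018)&(z<.045),.03,"console")
rect((I.min(2)>100)&(z>.02)&(z<.04),.03,"deck")
rect((z>.046)&(z<.07),.0525,"cap")
```

```text
jaw yaw -17.749117032288968 [-5.19855388e-04 -6.25526117e-04 -9.99999669e-01]
console [  257    97   146   175 22655] [array([530.8,  13.7]), array([187.5, 148.2]), np.float64(72.5)] circ ((530.4451904296875, 13.629486083984375), 117.7018051147461) medz 0.029746865828401692
deck [  259   100   142   170 17788] [array([530.7,  13.6]), array([182.4, 142.5]), np.float64(72.4)] circ ((530.8974609375, 13.33144474029541), 114.74554443359375) medz 0.029721582907719868
cap [ 318  174   40   40 1204] [array([538.3,  11.1]), array([40.1, 39.8]), np.float64(72.3)] circ ((538.3679809570312, 11.203792572021484), 20.474529266357422) medz 0.052130080750254465
```

View pics/w1.png

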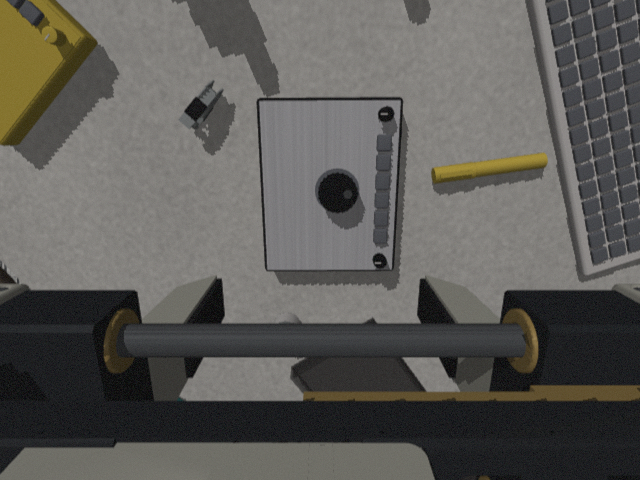

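Wrist view: the cap is at (337,192) and the console frame is square to the jaws. This gives the cap at (538.4, 11) mm and console yaw -17.6°, which agrees with the top camera. On to the puller.

Call:
carry_out(steps=[1,-0.2,0.5,0,0,1,-0.4,1,0,0,1,-0.4,1,0,0])

```text
clock: 2.35
position: [0.4769, 0.1098, 0.2671]
ee_rot: [-1.048, 1.432, -1.429]
force: [0.4, 0.2, 1.1]
width: 1.0
```

Call:
carry_out(steps=[1,0,0.5,0,0,1,0,0.9,0,0,1,0,0.9,0,0,1,0,0.9,0,0])

```text
clock: 2.75
position: [0.4794, 0.1949, 0.2664]
ee_rot: [-1.047, 1.433, -1.434]
force: [0.1, -0.2, -0.7]
width: 1.002
```

Run:
```python
from h import *
st,C,I,D=snap("wrist","w2"); np.savez("w2.npz",I=I,D=D); print(st["position"])
P=cloud(C,D); z=P[...,2]
Q=P.reshape(-1,3);near=(np.hypot(P[...,0]-.485,P[...,1]-.275)<.07)
def rect(m,z0,name):
    m=m&near
    n,l,s,c=cv2.connectedComponentsWithStats(m.astype(np.uint8)); k=1+np.argmax(s[1:,4])
    ct=max(cv2.findContours((l==k).astype(np.uint8),0,2)[0],key=cv2.contourArea)
    W=np.array([ray(C,*p[0],z0)[:2] for p in ct],np.float32)*1000; r=cv2.minAreaRect(W)
    print(name,s[k],[np.round(x,1) for x in r],"medz",np.nanmedian(z[l==k]))
rect((z>.112)&(z<.135),.12,"griptop")
rect((z>.05)&(z<.07),.06,"shoulder")
cv2.imwrite("pics/w2c.png",cv2.resize(I[80:330,190:450,::-1],None,fx=2.2,fy=2.2,interpolation=2))
```

```text
[0.47942402 0.19486566 0.26641766]
griptop [284 109  27  33 749] [array([485. , 275.2]), array([23.6, 19.8]), np.float64(76.9)] medz 0.11918361976570513
shoulder [ 253   88   80   75 2564] [array([476.2, 277.2]), array([66.1, 73.5]), np.float64(76.4)] medz 0.05963644319597211
```

View pics/w2c.png

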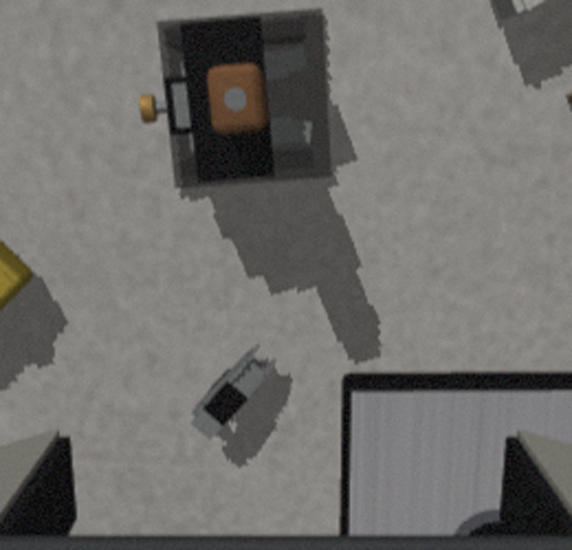

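The crop shows the grip at (237,97), the sleeve and thumbscrew behind it on the left, and the tines to the right. The grip centre is (485, 275), yaw -13.3°. Aligning and descending.

Call:
carry_out(steps=[1,0.06,0.4,0,0.1,1,0.06,0.8,0,0.1,1,0.06,0.8,0,0.1,1,0.06,0.8,-0.4,0.1,1,0.06,0.8,-0.8,0.1,1,0.06,0.8,-0.9,0.1,1,0.06,0.8,-0.9,0.1])

```text
clock: 3.5
position: [0.4849, 0.2734, 0.1757]
ee_rot: [-1.094, 1.379, -1.38]
force: [-0.3, -0.3, 0.1]
width: 1.0
```

Run:
```python
from h import *
st=arm.observe();R=Ro.from_rotvec(st["ee_rot"]).as_matrix(); print(st["position"],"jaw yaw",np.degrees(np.arctan2(R[1,2],R[0,2])),st["force"])
```

```text
[0.48487337 0.27341705 0.17566093] jaw yaw -13.352573384761937 [-0.26880374 -0.27603525  0.08900755]
```

Call:
carry_out(steps=[1,0,0.02,-0.4,0,1,0,0.02,-0.7,0,1,0,0.02,-0.97,0,1,0,0.02,-0.97,0,0.5,0,0.02,-0.97,0,0.4,0,0.02,-0.97,0,0.3,0,0.02,-0.97,0,0.3,0,0.02,-0.97,0], grip_force=10)

```text
clock: 4.3
position: [0.4856, 0.2781, 0.081]
ee_rot: [-1.089, 1.376, -1.377]
force: [-0.0, 0.0, -0.2]
width: 0.703
```

Call:
carry_out(steps=[0.25,0,0,0,0,0.2,0,0,0,0,0.1,0,0,0,0,0,0,0,0,0,0,0,0,0,0,0,0,0,0,0], grip_force=10)

```text
clock: 4.9
position: [0.485, 0.2777, 0.0797]
ee_rot: [-1.091, 1.377, -1.377]
force: [0.9, 0.4, -2.0]
width: 0.22
```

Call:
carry_out(steps=[0,0,0,0,0,0,0,0,0,0,0,0,0,0,0,0,0,0,0,0], grip_force=40)

```text
clock: 5.3
position: [0.4848, 0.2777, 0.0797]
ee_rot: [-1.091, 1.377, -1.377]
force: [-0.2, -0.5, -1.3]
width: 0.216
```

Grasped at a width of 19.9 mm. Lifting straight out.

Call:
carry_out(steps=[0,0,0,0.02,0,0,0,0,0.1,0,0,0,0,0.3,0,0,0,0,0.5,0,0,0,0,0.7,0,0,0,0,0.85,0,0,0,0,0.85,0])

```text
clock: 6.0
position: [0.486, 0.2788, 0.1674]
ee_rot: [-1.086, 1.376, -1.377]
force: [0.4, 1.3, -0.4]
width: 0.215
```

Call:
carry_out(steps=[0,0,-0.2,0,-0.04,0,0,-0.5,0,-0.09,0,0,-0.8,0,-0.09,0,0,-1,0,-0.09,0,0,-1,0,-0.09,0,0,-1,0,-0.09,0,0,-1,0,-0.09])

```text
clock: 6.7
position: [0.4847, 0.1789, 0.1646]
ee_rot: [-1.052, 1.427, -1.426]
force: [0.2, -0.0, 0.0]
width: 0.219
```

Run:
```python
from h import *
st=arm.observe();R=Ro.from_rotvec(st["ee_rot"]).as_matrix(); print(st["position"],"jaw yaw",np.degrees(np.arctan2(R[1,2],R[0,2])),st["force"])
st,Cw,I,D=snap("wrist"); s2,Cs,I2,D2=snap("scene")
np.savez("a3.npz",I=I,D=D,I2=I2,D2=D2)
P=cloud(Cs,D2); n=(np.hypot(P[...,0]-.485,P[...,1]-.177)<.05)&(P[...,2]>.03)&(P[...,2]<.17); v,u=np.nonzero(n)
print("scene",u.min(),u.max(),v.min(),v.max(),np.percentile(P[n][:,2],[0,1,2,5]))
P=cloud(Cw,D); m=(np.hypot(P[...,0]-.485,P[...,1]-.177)<.05)&(P[...,2]>.03)&(P[...,2]<.17); print("wrist",np.percentile(P[m][:,2],[0,1,2,5,10,20]))
uc,vc=int(np.median(u)),int(np.median(v))
a=cv2.resize(I2[max(vc-75,0):vc+75,uc-75:uc+75,::-1],(400,400),interpolation=2)
b=cv2.resize(I[150:470,160:480,::-1],(400,400),interpolation=2)
print(uc,vc); cv2.imwrite("pics/s3.png",np.hstack([a,b]))
```

```text
[0.48471647 0.17886945 0.16462685] jaw yaw -17.20344779517232 [ 0.2403075  -0.041815    0.00200011]
scene 387 426 188 233 [0.10357362 0.10560841 0.10619896 0.10724881]
wrist [0.10368749 0.10559059 0.10614134 0.10676651 0.10782934 0.14350919]
400 212
```

View pics/s3.png

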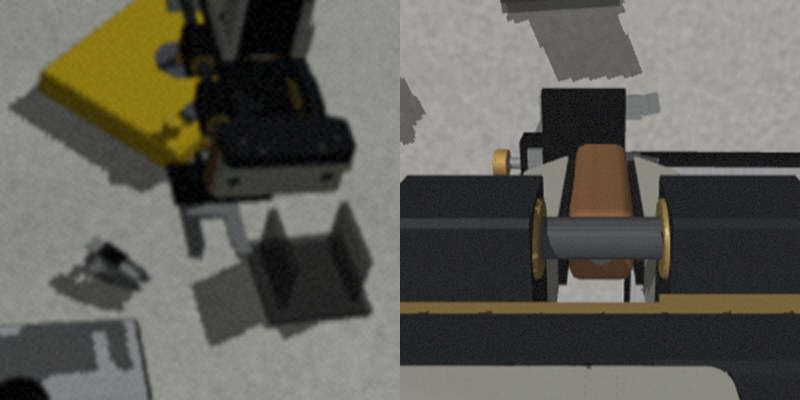

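The left crop shows the fork hanging freely at (215,230), clear of the stand and level. Its top is at about 107 mm, so its underside is about 61 mm below the TCP. I move to the bare deck in front of the cap and check the fork's lateral position from the saved depth.

Call:
carry_out(steps=[0,0,-0.3,0,-0.01,0,0,-0.7,0,-0.01,0,0,-1,0,-0.01,0,0,-1,0,-0.01])

```text
clock: 7.2
position: [0.4849, 0.0736, 0.1643]
ee_rot: [-1.046, 1.436, -1.439]
force: [-0.7, 0.4, -2.0]
width: 0.216
```

Call:
carry_out(steps=[0,0,-0.3,0,0,0,0,-0.48,0,0,0,0,-0.48,0,0,0,0,-0.48,-0.2,0,0,0,-0.48,-0.4,0,0,0,-0.48,-0.6,0,0,0,-0.48,-0.65,0,0,0,-0.48,-0.65,0,0,0,-0.48,-0.65,0])

```text
clock: 8.1
position: [0.4855, 0.0307, 0.1005]
ee_rot: [-1.046, 1.432, -1.432]
force: [-0.3, 0.9, -0.7]
width: 0.219
```

Run:
```python
from h import *
d=np.load("a3.npz"); th=np.radians(-17.3); A=np.array([[np.cos(th),np.sin(th)],[-np.sin(th),np.cos(th)]])
def rep(P,tcp,lo,hi,n):
    m=(np.hypot(P[...,0]-tcp[0],P[...,1]-tcp[1])<.05)&(P[...,2]>lo)&(P[...,2]<hi)
    q=(P[m][:,:2]-tcp[:2])@A.T*1000; print(n,m.sum(),"x",np.percentile(q[:,0],[0,2,98,100]).round(1),"y",np.percentile(q[:,1],[0,2,50,98,100]).round(1),"z",np.percentile(P[m][:,2],[5,25,50,75,95]).round(4))
rep(cloud(cam("scene"),d["D2"]),np.array([.4847,.1789]),.1,.114,"scene")
st=arm.observe();R=Ro.from_rotvec(st["ee_rot"]).as_matrix(); print(st["position"],"jaw yaw",np.degrees(np.arctan2(R[1,2],R[0,2])),st["force"],st["ft_torque"])
t=st["position"]
s2,Cs,I2,D2=snap("scene"); s3,Ct,I3,D3=snap("top"); np.savez("a4.npz",I2=I2,D2=D2,I3=I3,D3=D3)
rep(cloud(Cs,D2),t,t[2]-.064,t[2]-.05,"scene now")
cv2.imwrite("pics/s4.png",cv2.resize(I2[200:350,250:450,::-1],(800,600),interpolation=2))
```

```text
scene 320 x [-19.7 -19.   26.5  27.9] y [-24.3 -22.7  -2.4  18.5  20.9] z [0.1066 0.108  0.1088 0.1095 0.1108]
[0.48545551 0.03071034 0.10046596] jaw yaw -17.663325329887996 [-0.277465    0.9100887  -0.70863473] [ 0.00648352 -0.05039447  0.03369255]
scene now 183 x [-5.3 -4.4 27.2 28.3] y [-22.9 -22.5   7.1  18.9  19.2] z [0.0426 0.0439 0.0447 0.0454 0.0469]
```

View pics/s4.png

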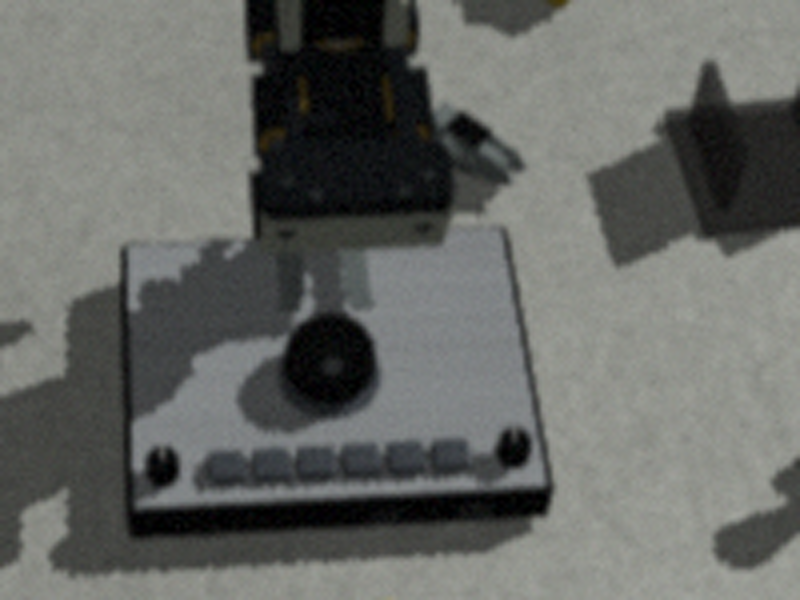

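The fork is in front of the cap at (325,280), centred on it to about 0.5 mm. I estimate deck contact at a TCP height of about 88.8 mm. Lowering softly.

Call:
carry_out(steps=[0,0,0,-0.04,0,0,0,0,-0.07,0,0,0,0,-0.09,0,0,0,0,-0.095,0,0,0,0,-0.095,0,0,0,0,-0.095,0])

```text
clock: 8.8
position: [0.4849, 0.0298, 0.0903]
ee_rot: [-1.047, 1.433, -1.433]
force: [0.0, 0.6, -2.1]
width: 0.214
```

Call:
carry_out(steps=[0,0,0,-0.005,0,0,0,0,-0.01,0,0,0,0,-0.01,0])

```text
clock: 9.1
position: [0.485, 0.0299, 0.0896]
ee_rot: [-1.046, 1.433, -1.433]
force: [-1.6, -0.1, 4.9]
width: 0.216
```

Call:
carry_out(steps=[0,0,0,-0.003,0,0,0,0,-0.006,0,0,0,0,-0.006,0])

```text
clock: 9.4
position: [0.485, 0.0299, 0.0893]
ee_rot: [-1.046, 1.433, -1.434]
force: [-3.2, 0.1, 10.0]
width: 0.212
```

Contact, but at about 11 N it is heavier than I want. Easing up.

Call:
carry_out(steps=[0,0,0,0.011,0,0,0,0,0.011,0,0,0,0,0.011,0,0,0,0,0.011,0])

```text
clock: 9.8
position: [0.4851, 0.0299, 0.0898]
ee_rot: [-1.046, 1.433, -1.433]
force: [0.3, -0.0, 2.5]
width: 0.217
```

Run:
```python
from h import *
F=[];T=[]
for i in range(4):
    s=arm.observe();F.append(s["force"]);T.append(s["ft_torque"]); get_image("scene")
print(np.mean(F,0),np.std(F,0),np.mean(T,0),s["position"],s["clock"])
```

```text
[-0.21960162  0.17146867  2.9068133 ] [0.5920182  0.29559975 0.26240364] [-0.01506407  0.02329324  0.01417841] [0.48508836 0.02986526 0.08982908] 9.95
```

Call:
carry_out(steps=[0,0,0,0.003,0,0,0.03,-0.01,0.003,0,0,0.07,-0.021,0.003,0,0,0.11,-0.033,0.003,0,0,0.15,-0.045,0.003,0,0,0.19,-0.057,0.003,0,0,0.22,-0.066,0.003,0,0,0.24,-0.072,0.003,0,0,0.24,-0.072,0.003,0])

```text
clock: 10.9
position: [0.5095, 0.0224, 0.0901]
ee_rot: [-1.046, 1.433, -1.434]
force: [-0.8, 0.1, 2.0]
width: 0.217
```

```bash
cat > f.py <<'E'
from h import *
F=[]
for i in range(3):
    s=arm.observe();F.append(s["force"]); I,D=get_image("scene")
th=np.radians(-17.6);u=np.array([np.cos(th),np.sin(th)]);v=np.array([-u[1],u[0]]);f=np.mean(F,0);r=s["position"][:2]*1000-[538.4,11.2]
print("F",f.round(2),"along",f[:2]@u,"pos",s["position"].round(4),"axial",r@u,"lat(TCP; want 2.2)",r@v,s["clock"])
C=cam("scene");P=cloud(C,D);z=P[...,2]
m=(z>.046)&(z<.062)&(np.hypot(P[...,0]-.538,P[...,1]-.011)<.03)&(I.max(2)<90)
print("cap",P[m][:,:2].mean(0).round(4),np.nanmedian(z[m]))
cv2.imwrite("pics/f_%05.1f.png"%s["clock"],cv2.resize(I[200:350,250:450,::-1],(800,600),interpolation=2))
E
python3 f.py
```

```text
F [-0.4  -0.05  1.13] along -0.36405509390500296 pos [0.5094 0.0225 0.0901] axial -31.077743385867848 lat(TCP; want 2.2) 1.9450344146887897 11.0
cap [0.5408 0.0099] 0.053474838564873506
```

Light contact of about 2.5 N, and the tips are going under. Continuing.

Call:
carry_out(steps=[0,0.03,-0.008,0.001,0,0,0.07,-0.02,0.001,0,0,0.11,-0.033,0.001,0,0,0.15,-0.046,0.001,0,0,0.19,-0.058,0.001,0,0,0.19,-0.058,0.001,0,0,0.19,-0.058,0.001,0])

```text
clock: 11.75
position: [0.5284, 0.0166, 0.0902]
ee_rot: [-1.046, 1.433, -1.434]
force: [0.0, 0.5, 0.0]
width: 0.216
```

```bash
python3 f.py
```

```text
F [0.54 0.51 0.13] along 0.35975653823567894 pos [0.5281 0.0167 0.0902] axial -11.47569249065047 lat(TCP; want 2.2) 2.173586755336119 11.85
cap [0.5505 0.0072] 0.0528613878832378
```

Call:
carry_out(steps=[0,0.02,-0.006,0,0,0,0.05,-0.015,0,0,0,0.08,-0.024,0,0,0,0.08,-0.024,0,0,0,0.08,-0.024,0,0])

```text
clock: 12.4
position: [0.5364, 0.0142, 0.0902]
ee_rot: [-1.046, 1.433, -1.434]
force: [0.4, 0.5, 0.2]
width: 0.218
```

Call:
carry_out(steps=[0,0.01,-0.003,0,0,0,0.015,-0.005,0,0,0,0.015,-0.005,0,0])

```text
clock: 12.7
position: [0.5372, 0.014, 0.0901]
ee_rot: [-1.047, 1.433, -1.433]
force: [-1.3, 0.2, 0.8]
width: 0.22
```

Call:
carry_out(steps=[0,0.005,-0.0015,0,0,0,0.01,-0.003,0,0,0,0.01,-0.003,0,0])

```text
clock: 13.0
position: [0.5385, 0.0135, 0.0901]
ee_rot: [-1.047, 1.433, -1.433]
force: [-1.1, 0.3, 0.4]
width: 0.219
```

Call:
carry_out(steps=[0,0.005,-0.0015,0,0,0,0.008,-0.0025,0,0,0,0.008,-0.0025,0,0])

```text
clock: 13.3
position: [0.5392, 0.0133, 0.0901]
ee_rot: [-1.047, 1.433, -1.433]
force: [-1.0, 0.5, 0.1]
width: 0.213
```

```bash
python3 f.py
```

```text
F [-0.68  0.43  0.36] along -0.7754891896135423 pos [0.5393 0.0133 0.0902] axial 0.213408673513518 lat(TCP; want 2.2) 2.3036311207049294 13.4
cap [0.5552 0.0049] 0.04926560679277414
```

Call:
carry_out(steps=[0,0.005,-0.0015,0,0,0,0.009,-0.003,0,0,0,0.009,-0.003,0,0])

```text
clock: 13.75
position: [0.54, 0.0131, 0.0901]
ee_rot: [-1.047, 1.433, -1.433]
force: [-2.2, 0.2, 2.0]
width: 0.214
```

Call:
carry_out(steps=[0,0.003,-0.001,0,0,0,0.006,-0.002,0,0,0,0.006,-0.002,0,0])

```text
clock: 14.05
position: [0.5402, 0.013, 0.0901]
ee_rot: [-1.048, 1.434, -1.433]
force: [-3.1, 2.7, 2.2]
width: 0.214
```

The axial force has risen to about 4 N with the motion stopped, at axial about +1 mm. So the fork is home against the bushing. Pulling straight up.

Call:
carry_out(steps=[0,-0.002,0.001,0.005,0,0,-0.002,0.001,0.01,0,0,-0.002,0.001,0.015,0,0,-0.002,0.001,0.02,0,0,-0.002,0.001,0.025,0,0,-0.002,0.001,0.03,0])

```text
clock: 14.65
position: [0.5401, 0.0128, 0.0928]
ee_rot: [-1.048, 1.434, -1.433]
force: [-2.7, 0.6, -5.9]
width: 0.218
```

Call:
carry_out(steps=[0,0,0,0.007,0,0,0,0,0.014,0,0,0,0,0.021,0,0,0,0,0.028,0,0,0,0,0.035,0,0,0,0,0.042,0,0,0,0,0.05,0])

```text
clock: 15.35
position: [0.541, 0.0127, 0.0985]
ee_rot: [-1.046, 1.433, -1.434]
force: [-0.7, -1.0, -3.6]
width: 0.214
```

```bash
python3 f.py
```

```text
F [-0.26 -0.32 -2.36] along -0.15193486816562965 pos [0.5416 0.0131 0.0988] axial 2.485886435589351 lat(TCP; want 2.2) 2.7306201266148538 15.45
cap [0.5561 0.0059] 0.051549123431027244
```

Call:
carry_out(steps=[0,0,0,0.007,0,0,0,0,0.015,0,0,0,0,0.025,0,0,0,0,0.035,0,0,0,0,0.05,0,0,0,0,0.07,0,0,0,0,0.09,0,0,0,0,0.11,0,0,0,0,0.13,0,0,0,0,0.15,0,0,0,0,0.15,0,0,0,0,0.15,0])

```text
clock: 16.7
position: [0.5405, 0.013, 0.1132]
ee_rot: [-1.047, 1.433, -1.433]
force: [-0.8, -0.4, -1.4]
width: 0.218
```

```bash
python3 f.py; ls pics; cp pics/f_016.8.png pics/x.png 2>/dev/null; cp "$(ls -t pics/f_* | head -1)" pics/last.png
```

```text
F [-0.63 -0.2  -1.68] along -0.5388199000925237 pos [0.5404 0.0129 0.1131] axial 1.3919340215256488 lat(TCP; want 2.2) 2.264216100901571 16.8
cap [0.553  0.0014] 0.05757198099273014
c1.png
f_011.0.png
f_011.8.png
f_013.4.png
f_015.4.png
f_016.8.png
s3.png
s4.png
scene0.png
top0.png
w1.png
w2.png
w2c.png
```

View pics/last.png

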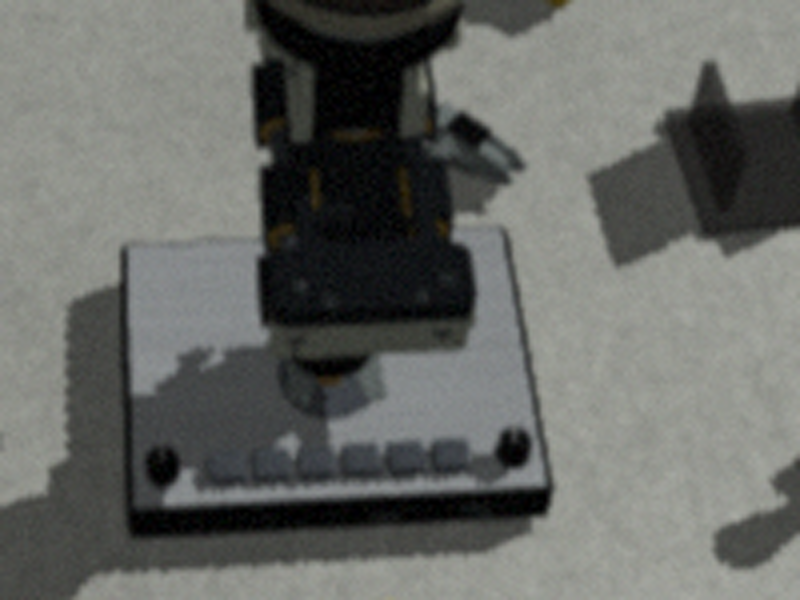

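The cap is up on the fork at (330,360) with the bare shaft and disc visible below it. The console has not moved. Next I lift clear and carry it gently to the tray.

Call:
carry_out(steps=[0,0,0,0.03,0,0,0,0,0.09,0,0,0,0,0.17,0,0,0,0,0.25,0,0,0,0,0.31,0,0,0,0,0.34,0,0,0,0,0.35,0])

```text
clock: 17.55
position: [0.5407, 0.0129, 0.1487]
ee_rot: [-1.046, 1.433, -1.434]
force: [0.3, -1.4, -1.9]
width: 0.216
```

Call:
carry_out(steps=[0,-0.005,-0.03,0,0,0,-0.015,-0.09,0,0,0,-0.03,-0.18,0,0,0,-0.05,-0.3,0,0,0,-0.07,-0.43,0,0,0,-0.09,-0.57,0,0,0,-0.115,-0.71,0,0,0,-0.14,-0.85,0,0,0,-0.163,-1,0,0])

```text
clock: 18.45
position: [0.5238, -0.0884, 0.1481]
ee_rot: [-1.047, 1.433, -1.433]
force: [-0.2, 0.6, -0.9]
width: 0.22
```

Call:
carry_out(steps=[0,-0.025,-0.15,0,0,0,-0.05,-0.3,0,0,0,-0.073,-0.45,0,0,0,-0.1,-0.6,0,0,0,-0.123,-0.75,0,0,0,-0.145,-0.88,0,0,0,-0.163,-1,0,0])

```text
clock: 19.15
position: [0.5076, -0.1883, 0.1481]
ee_rot: [-1.046, 1.434, -1.434]
force: [0.3, -0.1, -1.2]
width: 0.222
```

Call:
carry_out(steps=[0,-0.02,-0.13,0,0,0,-0.042,-0.26,0,0,0,-0.065,-0.39,0,0,0,-0.085,-0.51,0,0,0,-0.1,-0.6,0,0,0,-0.11,-0.66,0,0,0,-0.115,-0.69,0,0,0,-0.115,-0.69,0,0,0,-0.115,-0.69,0,0])

```text
clock: 20.05
position: [0.4966, -0.2555, 0.1482]
ee_rot: [-1.047, 1.433, -1.433]
force: [0.1, -0.3, -1.4]
width: 0.218
```

Run:
```python
from h import *
F=[]
st=arm.observe(); print(st["position"],st["force"],st["width"],st["clock"])
s,C,I,D=snap("scene"); s,Ct,It,Dt=snap("top")
cv2.imwrite("pics/t1.png",np.hstack([cv2.resize(I[220:420,80:280,::-1],(400,400),interpolation=2),cv2.resize(It[150:270,360:480,::-1],(400,400),interpolation=2)]))
```

```text
[ 0.49659861 -0.25549102  0.14819425] [ 0.07003481 -0.34178546 -1.40585283] 0.21848410181572667 20.05
```

View pics/t1.png

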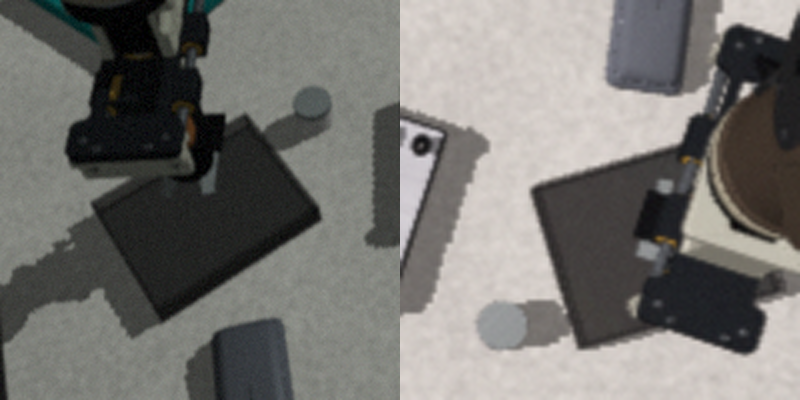

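The fork with the cap hangs over the tray (left crop, tines at (210,185)). Lowering now, with contact expected at a TCP height of about 64 mm.

Call:
carry_out(steps=[0,0,0,-0.03,0,0,0,0,-0.09,0,0,0,0,-0.19,0,0,0,0,-0.3,0,0,0,0,-0.41,0,0,0,0,-0.52,0,0,0,0,-0.62,0,0,0,0,-0.7,0,0,0,0,-0.76,0,0,0,0,-0.8,0,0,0,0,-0.82,0,0,0,0,-0.82,0])

```text
clock: 21.35
position: [0.4964, -0.2561, 0.0661]
ee_rot: [-1.047, 1.433, -1.433]
force: [-0.5, -0.1, -1.8]
width: 0.215
```

Call:
carry_out(steps=[0,0,0,-0.004,0,0,0,0,-0.008,0,0,0,0,-0.012,0,0,0,0,-0.012,0])

```text
clock: 21.75
position: [0.4964, -0.2561, 0.065]
ee_rot: [-1.047, 1.433, -1.433]
force: [-0.1, -0.5, -1.8]
width: 0.216
```

Call:
carry_out(steps=[0,0,0,-0.003,0,0,0,0,-0.006,0,0,0,0,-0.006,0])

```text
clock: 22.05
position: [0.4964, -0.256, 0.0643]
ee_rot: [-1.047, 1.433, -1.433]
force: [-0.2, 0.0, -1.4]
width: 0.211
```

Call:
carry_out(steps=[0,0,0,-0.002,0,0,0,0,-0.004,0,0,0,0,-0.004,0])

```text
clock: 22.35
position: [0.4965, -0.256, 0.0642]
ee_rot: [-1.047, 1.433, -1.433]
force: [-1.4, -0.1, 2.9]
width: 0.218
```

Contact at about 4 N. Easing up a hair, then releasing gradually.

Call:
carry_out(steps=[0,0,0,0.001,0,0,0,0,0.001,0,0,0,0,0.001,0], grip_force=6)

```text
clock: 22.65
position: [0.4964, -0.256, 0.0641]
ee_rot: [-1.047, 1.433, -1.433]
force: [-1.3, 0.7, 3.7]
width: 0.212
```

Call:
carry_out(steps=[0.24,0,0,0,0,0.28,0,0,0,0,0.32,0,0,0,0,0.4,0,0,0,0,0.5,0,0,0,0,0.5,0,0,0,0,0.5,0,0,0,0])

```text
clock: 23.35
position: [0.4964, -0.2561, 0.064]
ee_rot: [-1.047, 1.433, -1.433]
force: [-0.8, 0.4, -0.1]
width: 0.497
```

Run:
```python
from h import *
st=arm.observe(); print(st["position"],st["force"],st["width"],st["clock"])
s,Cw,I,D=snap("wrist"); cv2.imwrite("pics/t2.png",I[:,:,::-1])
```

```text
[ 0.49639855 -0.25605975  0.06403592] [-0.82322491  0.43032075 -0.06290305] 0.4971108701334745 23.35
```

View pics/t2.png

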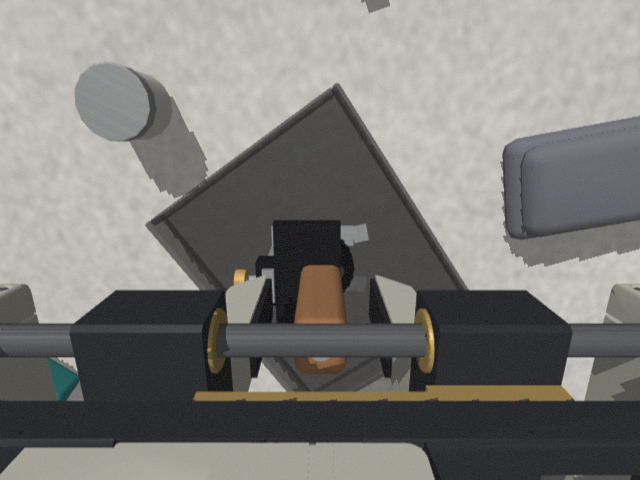

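The puller stands upright at (320,300) between the open fingers, with the cap on the fork at (350,260), inside the tray. Opening a little more and rising straight up, then away.

Call:
carry_out(steps=[0.7,0,0,0,0,0.7,0,0,0.05,0,0.7,0,0,0.2,0,0.7,0,0,0.4,0,0.7,0,0,0.7,0,0.7,0,0,1,0,0.7,0,0,1,0])

```text
clock: 24.1
position: [0.4988, -0.2567, 0.1684]
ee_rot: [-1.043, 1.427, -1.438]
force: [0.3, -0.3, -0.4]
width: 0.701
```

Call:
carry_out(steps=[0.7,0,0,0.4,0,0.7,-0.4,-0.4,0.7,0,0.7,-0.8,-0.8,0.7,0,0.7,-1,-1,0.7,0,0.7,-1,-1,0.7,0])

```text
clock: 24.6
position: [0.3905, -0.362, 0.234]
ee_rot: [-1.045, 1.441, -1.442]
force: [1.0, 0.2, -0.3]
width: 0.7
```

Run:
```python
from h import *
st=arm.observe(); print(st["position"],st["force"],st["width"],st["clock"])
s,C,I,D=snap("scene","end"); s,Ct,It,Dt=snap("top","endtop")
P=cloud(Ct,Dt);z=P[...,2]
a=np.load("top0.npz")["D"]
m=np.zeros_like(z,bool);m[155:255,275:385]=True
k=((z>.018)&(z<.045)&m).astype(np.uint8); ct=max(cv2.findContours(k,0,2)[0],key=cv2.contourArea)
print("console",cv2.minAreaRect(np.array([ray(Ct,*p[0],.03)[:2]*1000 for p in ct],np.float32)))
```

```text
[ 0.3905131  -0.36200409  0.2339956 ] [ 0.95395315  0.1690181  -0.31778052] 0.699952829932699 24.6
console ((531.8853149414062, 13.133171081542969), (189.22300720214844, 149.9486083984375), 72.4995346069336)
```

View pics/end.png

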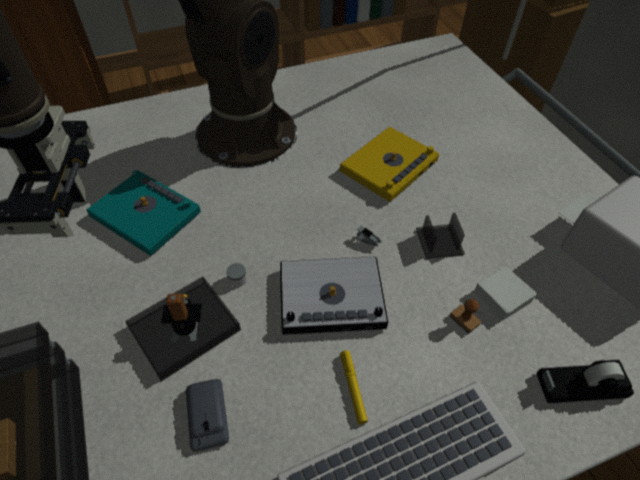

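The final view shows the puller upright in the tray with the cap at (180,315) and the console in place with its shaft bare at (332,292). Everything else is as it was. Handing in.

```bash
python3 -c "
from cell import arm; print(arm.sign_off())"
```

```text
the job is handed in; nothing more can be done
None
```

The dial cap is off, and it sits on the puller's fork with the puller standing upright in the low tray. I handed the job in at about 24.7 s on the robot's clock.

- **Setting down:** the first touch on the deck briefly reached about 11 N, more than I intended. I eased it to about 4 N, and the slide then ran at about 1–4 N.
- **Fully home:** I slid the fork in until the sideways force rose to about 4 N and the motion stopped. It stopped about 1 mm past the home position I had computed, within the calibration error.
- **Pull and placing:** I pulled straight up and saw the bare shaft under the raised cap. I carried it slowly to the tray, set it down at about 4–5 N and let go gradually.
- **Last checks:** the console measured in the same place as at the start (531.9, 13.1 mm, 72.5°). In the final picture the puller and cap are in the tray, everything else is where it was, and the arm touches nothing.
- **A check that failed:** my automatic cap-position readout during the slide was unreliable because the gripper blocked the view. I ignored it and relied on forces and pictures.

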